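# Set the gas valve and refit the hob knob

## Task

Get the little table-top gas hob ready for lighting. First turn its gas lever until it points along the red pointer and let go of it; then pick up the loose black control knob, turn it so that its flat matches the flat of the metal spindle, push it fully home on the spindle and press it well down against the spindle's spring. Finish while still pressing the knob down with the gripper, the lever left at the pointer and the cup, salt shaker and tumbler left alone.

Things in the scene. Friction and masses are not known exactly. Their poses are not given: they have to be found in the camera images.
- hob: Table-top gas hob, a grey box with a steel deck, fixed: 260 (x) by 300 (y) by 60 mm high. Origin at the centre of its underside; deck at z = 60 mm; x points from the control side (nearer the robot) to the burner side, y to the left. A burner with four black pan supports (up to 27 mm above the deck) is centred at x = +52, y = 0 mm.
- gas_lever (a joint): Angle (rad) of the gas lever about its upright axis at x = -35, y = +85 mm of the hob. 0 = shut, lever pointing along the hob's +y; grows anticlockwise seen from above to 1.571 = fully open, pointing along the hob's -x. Turns stiffly (about 0.12 N m of friction) and stays where it is left.
- lever_grip (a point): Grip point of the gas lever: in the black upright fin on the steel lever, 46 mm out from the turning axis, 45 mm above the deck. x points outward along the lever, z up. The fin is 30 mm long (x), 10 mm thick (y) and spans 24 to 52 mm above the deck; the lever bar below it is as thick and starts 23 mm above the deck.
- pointer_mark (a point): Point on the flat red pointer strip, 46 mm out from the gas lever's axis, 2 mm above the deck; the strip (6 mm wide, 20 to 82 mm out) is fixed, passes under the lever and shows the wanted direction: its x axis points outward along the strip. Set somewhere between 0.6 and 1.1 rad of lever angle.
- spindle_top (a point): Centre of the top of the upright metal control spindle, at x = -45, y = -85 mm of the hob, 30 mm above the deck when not pressed. 16 mm diameter D section, 22 mm long: one flat, 2 mm from the axis, faces this point's +x; top edge chamfered 2 mm (1 mm at the flat). It does not turn. z is up. A flat black ring, 40 mm wide and 2 mm thick, lies round its foot.
- spindle (a joint): How far the spindle is pressed down (m): 0 = up, 0.007 = bottomed. Spring: about 4 N to start, 11 N at the bottom. Returns when released.
- knob: Loose black cooker knob, 50 g, standing upright; origin at the centre of its underside. Skirt 48 mm diameter, 22 mm high; on it a grip bar 42 mm long (x), 14 mm thick (y), 21 to 43 mm above the underside. Bore from below 18 mm deep, 18 mm diameter, flat 3 mm from the axis on the +x side: it goes on only with its +x along that of spindle_top (1 mm play). Home, its underside is 18 mm below the spindle top.
- knob_line (a point): Point on the white line on the knob's bar, 18 mm from the knob's axis along its +x, 43 mm above the underside; the white line marks the side of the bore's flat.
- espresso_cup: White espresso cup with handle, 62 by 80 by 56 mm; origin at the centre of its underside. Not to be moved.
- salt: Glass salt shaker with a steel cap, 44 mm wide, 90 mm high; origin at the centre of its underside. Not to be moved.
- tumbler: Clear drinking glass, 80 mm wide, 100 mm high; origin at the centre of its underside. Not to be moved.
Not all that is in view belongs to the job. Leave any blue look-alike of the knob alone.

How it is judged:
By the outcome, as a careful person would: the job done as asked, in the order asked, and still so for the second after the job is handed in, while the arm keeps its last pose, push and grip.
It also fails if it takes over 48 s, if anything falls off the work surface, if the arm or the gripper's body presses on something with over 40 N, if the wrist force passes 120 N, or if a joint passes its speed limit or range.

## Robot

A 6-joint arm with a two-finger parallel gripper is mounted at the origin on a cart in front of the work surface, level with it; the furniture and walls round the work are solid. World frame = base frame: x ahead of the robot, y to its left, z up, the work surface at z = 0. Lengths are in m, angles in rad, forces in N, time in s.
With the tool pointing down it reaches from about 0.35 to 0.875 m from the base axis. Payload 4.2 kg.
Tool frame: the origin (TCP) lies on the centre line of the jaws, within the pads' length; the fingertips stand 11 mm ahead of it and the grasp point (between the pads) lies 8 mm behind it; z points along the fingers, y is the line along which they close (so a half turn about z gives the same grasp; the last joint's range is limited). The gripper opens to 85 mm and grips with 20 to 120 N. Pads are 22 mm wide; open, the fingers measure 114 mm over their backs; the gripper's body (76 mm by 85 mm) begins 54 mm behind the grasp point. The pads swing forward as they close: fully open they stand 13 mm farther back than shut.
Start: joints at [-0.973, 0.385, 0.008, 0, -1.194, -0.259], TCP at [0.208, -0.589, 0.242] pointing down, gripper open.
Joint ranges: [-3.14, 3.14], [-1.21, 2.06], [-1.07, 1.41], [-3.16, 2.05], [-2.99, -0.16], [-3.1, 3.1]. Speed limits (rad/s): [2.79, 2.79, 3.14, 3.14, 3.14, 3.14].

## Interface

Orientations are given as a unit quaternion [x, y, z, w].
In Python, from bench import arm gives the robot as it stands.
- The arm moves only by the tool send_rows, never from a script. Its argument "rows" is a list that holds one entry, the list of rows, each a list of 5 numbers: the shift along the tool's x, y, z in cm, then the turn about the tool's z in degrees, then the finger opening in cm, from 0 to 8.54. In form: [[[x, y, z, turn, grip], ...]]. A call has 1 to 5 rows; each row is the pose to reach, as a shift and turn from the pose commanded when the call began, along the tool's axes at that moment; what a row does not reach only later rows make up. A row lasts 1/12 s, in which the tool goes at most 41.7 mm and 7.16 degrees, less where a joint would pass 70% of its speed; a pose out of reach is approached as far as the arm can. A call with a gripper value outside its range is refused whole. The fingers move at their own pace and stop on an object; "force" is the grip in N (left out, the last holds). Time passes only in rows, so rows that repeat a pose let the fingers close. It gives the time, the measured TCP pose, the force, the opening and the grip force at its end, in the units of the state.
- arm.get_state(): the state, without advancing time (a new reading comes with each control period).
- arm.camera(name): name is "scene" or "side" or "wrist"; returns a dict with "pixels" (420x560x3 uint8, red, green, blue), "z_map" (420x560 float32, m along the optical axis (not along the pixel's ray), 0 where there is no reading), "intrinsics" (3x3 intrinsics, pixels), "world_from_camera" (4x4, takes a point from camera to world coordinates). Camera axes: x right, y up, looking along -z (the intrinsics and any distortion apply to the point x, -y, -z); pixel columns grow to the right and rows downward; lengths in m; the calibration is good to about 2 mm. The wrist camera is an equidistant fisheye: a pixel r from the principal point sees the ray r / f radians off the axis. A picture is of the moment at which its call begins.
- arm.sign_off(): hands the job in; it is judged then, once.
The state is a dict: "time": time; "qpos": joint angles; "qd": joint speeds; "joint_torque": joint torques, N m; "ee_pos": TCP position; "eef_rot": TCP orientation; "contact_force": force on the tool from outside, world axes, zero at the start; "ft_torque": the same for the moment, N m; "gripper_width": opening from 0.0 (shut) to 1.0 (fully open); "gripper_force": force on a finger pad.
Only numpy, scipy, OpenCV 4.12 (cv2) and the standard library are available. Lean on these libraries where they do the work, as an engineer would, in place of code of your own. Each camera call takes 0.05 s, during which the arm holds its last target. There are 200 camera calls.

## Working session

There is one attempt and no reset: what is moved stays moved. The work goes in short steps, Python scripts to look and compute and a tool call to move; the robot and the scene stay as the last step left them, time stands still between calls to the robot, and variables do not carry over. Pictures are saved under pics/ and viewed, at most 10 in all, crops included, and the job is handed in when it is done.

Besides the shell and the picture viewer there is one more tool, called after "Request:" as a command line: name --argument value ..., lists and objects as JSON in quotes. send_rows: Moves the arm, as the interface text tells. Its arguments: {"type":"object","properties":{"rows":{"type":"array","items":{"type":"array","items":{"type":"array","items":{"type":"number"}}}},"force":{"type":"number"}},"required":["rows"]}

```bash
mkdir -p pics; cat > h.py <<'E'
import numpy as np, cv2
from bench import arm
def shot(n,f):
    c=arm.camera(n); cv2.imwrite('pics/'+f+'.png',c['pixels'][:,:,::-1]); np.savez('pics/'+f+'.npz',**c); return c
def cloud(c):
    K=c['intrinsics'];z=c['z_map'];v,u=np.mgrid[:z.shape[0],:z.shape[1]]
    p=np.stack([(u-K[0,2])/K[0,0]*z,-(v-K[1,2])/K[1,1]*z,-z],-1)
    T=c['world_from_camera'];P=p@T[:3,:3].T+T[:3,3];P[z==0]=np.nan;return P
E
python3 - <<'E'
from h import *
a=shot('scene','a');b=shot('side','b')
cv2.imwrite('pics/ab.png',cv2.resize(np.vstack([a['pixels'],b['pixels']])[:,:,::-1],None,fx=.71,fy=.71))
print(a['intrinsics'],a['world_from_camera'].round(3),b['world_from_camera'].round(3))
s=arm.get_state();print(s['ee_pos'],s['eef_rot'],s['time'])
E
```

```text
[[474.30370677   0.         287.77192811]
 [  0.         474.30370677 210.39001292]
 [  0.           0.           1.        ]] [[-0.802  0.331 -0.497 -0.089]
 [-0.597 -0.451  0.663  0.88 ]
 [-0.005  0.829  0.56   0.813]
 [ 0.     0.     0.     1.   ]] [[ 0.999 -0.018  0.034  0.592]
 [ 0.039  0.412 -0.91  -1.556]
 [ 0.003  0.911  0.412  0.803]
 [ 0.     0.     0.     1.   ]]
[ 0.20755951 -0.5890101   0.24133251] [-1.68492553e-01  9.85702437e-01  9.57181715e-04 -2.21086034e-04] 0.1
```

View pics/a.png

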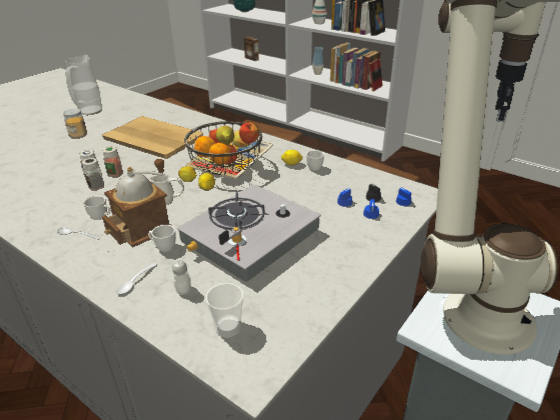

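View pics/b.png

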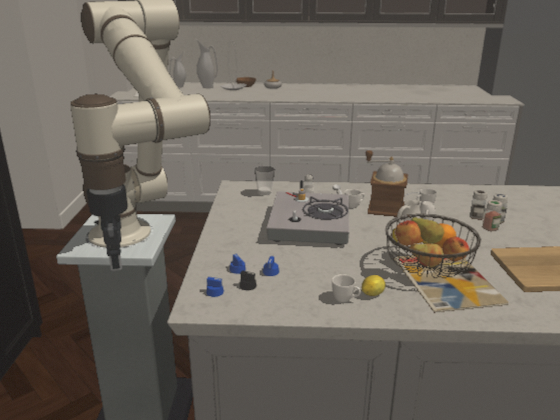

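The scene view shows the hob, with the fin at (224,238), the red strip at (238,250) and the spindle at (283,211). The black knob is at (374,193) among three blue look-alikes. In the side view the knob is at (248,281) and the spindle at (295,212).

```bash
cat > m.py <<'E'
from h import *
a=dict(np.load('pics/a.npz'));b=dict(np.load('pics/b.npz'))
for n,c in(('scene',a),('side',b)):
    P=cloud(c);I=c['pixels'].astype(int)
    reg=(P[...,0]>.2)&(P[...,0]<1.0)&(abs(P[...,1])<.6)
    d=reg&(abs(P[...,2]-.06)<.006); d=cv2.morphologyEx(d.astype(np.uint8),cv2.MORPH_OPEN,np.ones((3,3)))
    k,l,st,_=cv2.connectedComponentsWithStats(d);i=1+st[1:,4].argmax()
    print(n,'deck',cv2.minAreaRect((P[l==i][:,:2]*1000).astype(np.float32)),np.nanmedian(P[l==i][:,2]))
    m=reg&(I.max(-1)<50)&(P[...,2]>.005)&(P[...,2]<.06)
    k,l,st,_=cv2.connectedComponentsWithStats(m.astype(np.uint8))
    for i in range(1,k):
        if st[i,4]>25: q=P[l==i];print(' black',st[i],np.median(q,0).round(3),q.min(0).round(3),q.max(0).round(3))
    m=reg&(I[...,0]>130)&(I[...,1]<70)&(abs(P[...,2]-.063)<.01)
    q=P[m];print(' red',len(q),q.min(0).round(3) if len(q) else '',q.max(0).round(3) if len(q) else '')
    if len(q)>5: print(cv2.fitLine(q[:,:2].astype(np.float32),cv2.DIST_L2,0,.01,.01).ravel())
    m=reg&(P[...,2]>.08)&(P[...,2]<.16)
    k,l,st,_=cv2.connectedComponentsWithStats(m.astype(np.uint8))
    for i in range(1,k):
        if st[i,4]>8: q=P[l==i];print(' high',st[i],np.median(q,0).round(3),q.min(0).round(3),q.max(0).round(3))
f=lambda I,x,y,w,h:cv2.resize(I[y:y+h,x:x+w,::-1],(400,300),interpolation=cv2.INTER_CUBIC)
A,B=a['pixels'],b['pixels']
cv2.imwrite('pics/crop.png',np.vstack([np.hstack([f(A,170,180,160,120),f(A,334,170,80,60)]),np.hstack([f(B,250,160,120,90),f(B,200,245,80,60)])]))
E
python3 m.py
```

```text
scene deck ((635.4746704101562, 90.29463195800781), (306.5262145996094, 264.8196716308594), 86.05744934082031) 0.0596337357585236
 black [367 185  14  16 147] [ 0.453 -0.292  0.023] [ 0.436 -0.309  0.005] [ 0.474 -0.274  0.045]
 red 31 [ 0.551 -0.194  0.057] [0.96  0.234 0.07 ]
[ 0.69559145 -0.7184376   0.6539995   0.12692471]
 high [ 191  125   72   38 1219] [ 0.925 -0.161  0.114] [ 0.847 -0.293  0.08 ] [ 1.    -0.044  0.16 ]
 high [ 104  174   74   48 1646] [0.88  0.268 0.121] [0.846 0.072 0.08 ] [1.    0.317 0.16 ]
 high [235 192   3  10  22] [0.724 0.046 0.085] [0.705 0.024 0.081] [0.739 0.066 0.088]
 high [247 205  17   3  34] [0.646 0.054 0.085] [0.629 0.038 0.081] [0.666 0.069 0.088]
 high [280 204   5   5  21] [0.583 0.012 0.087] [0.576 0.003 0.08 ] [0.586 0.019 0.093]
 high [208 206  18   4  37] [0.726 0.124 0.085] [0.709 0.105 0.081] [0.747 0.138 0.088]
 high [235 212   2  13  25] [0.647 0.131 0.085] [0.635 0.109 0.08 ] [0.666 0.148 0.09 ]
 high [218 227  23  18 205] [0.602 0.212 0.094] [0.593 0.167 0.081] [0.616 0.24  0.113]
 high [172 261  14  10  96] [0.628 0.354 0.085] 
[... 686 characters left out ...]
16  58] [0.607 0.176 0.093] [0.597 0.161 0.08 ] [0.618 0.226 0.115]
 high [311 196  10   5  18] [0.652 0.124 0.086] [0.639 0.104 0.082] [0.669 0.141 0.091]
 high [332 197  11   5  20] [0.73  0.119 0.084] [0.71  0.1   0.081] [0.746 0.144 0.09 ]
 high [402 200  15   8  46] [0.965 0.089 0.082] [0.943 0.067 0.08 ] [1.    0.136 0.086]
 high [309 205  11   7  24] [0.646 0.048 0.085] [0.63  0.028 0.08 ] [0.664 0.066 0.09 ]
 high [332 206  11   7  22] [0.725 0.043 0.084] [0.707 0.025 0.08 ] [0.739 0.06  0.089]
 high [293 210   4   6  16] [0.583 0.006 0.085] [ 0.578 -0.006  0.081] [0.588 0.017 0.093]
 high [ 385  213   66   54 1755] [ 0.941 -0.239  0.116] [ 0.848 -0.318  0.08 ] [ 1.    -0.043  0.16 ]
```

View pics/crop.png

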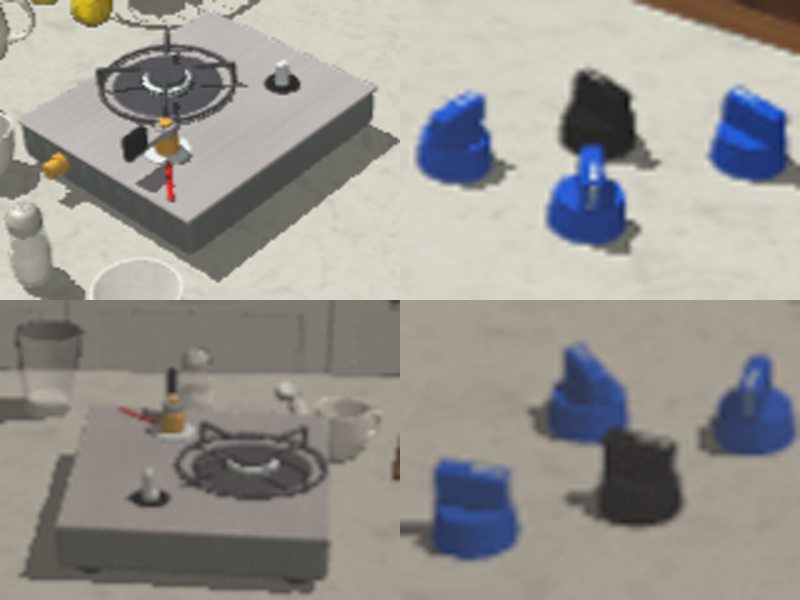

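The crops show the lever pointing near hob +y with the red strip toward the camera, and the black knob with its bar along roughly y. Next I move over the knob and look from close up.

Request:
send_rows --rows '[[[-3.3,1.9,0,0,8.5],[-6.6,3.8,0,0,8.5],[-9.9,5.7,0,0,8.5],[-13.2,7.6,0,0,8.5],[-16.5,9.5,0,0,8.5]]]'

```text
time: 0.52
ee_pos: [0.3323, -0.4434, 0.2418]
eef_rot: [-0.168, 0.986, 0.0, -0.0]
contact_force: [0.8, 0.1, 0.1]
gripper_width: 0.994
gripper_force: 0.0
```

Request:
send_rows --rows '[[[-3.3,1.9,0,0,8.5],[-6.6,3.8,0,0,8.5],[-9.9,5.7,0,0,8.5],[-13.2,7.6,0,0,8.5],[-16.5,9.5,0,0,8.5]]]'

```text
time: 0.93
ee_pos: [0.4565, -0.2988, 0.2421]
eef_rot: [-0.169, 0.986, 0.0, -0.0]
contact_force: [0.1, -0.2, -1.4]
gripper_width: 0.996
gripper_force: 0.0
```

```bash
python3 - <<'E'
from h import *
c=shot('wrist','w1')
print(c['intrinsics'],c['world_from_camera'].round(3))
s=arm.get_state();print(s['ee_pos'],s['eef_rot'],s['time'],s['qpos'],s['contact_force'])
E
```

```text
[[325.1922621    0.         280.78989591]
 [  0.         325.1922621  210.54816745]
 [  0.           0.           1.        ]] [[-0.331 -0.896 -0.295  0.382]
 [ 0.944 -0.315 -0.104 -0.325]
 [ 0.    -0.313  0.95   0.373]
 [ 0.     0.     0.     1.   ]]
[ 0.460483   -0.29535864  0.24194446] [-1.71027586e-01  9.85265680e-01  1.91234764e-04  1.03363135e-03] 0.9833 [-0.27456587  0.25207598 -0.18568295 -0.00136747 -1.13133823 -0.95190447] [ 1.26237806  0.57888971 -1.09714447]
```

View pics/w1.png

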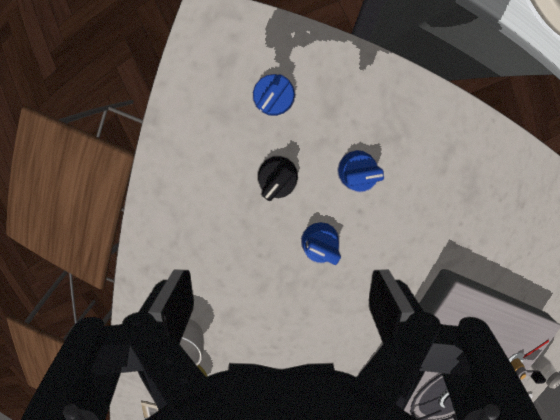

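The wrist view shows the black knob at (278,178), with its white line toward (270,190). The hob edge and lever are at lower right.

```bash
cat >> h.py <<'E'
def rays(c):
    K=c['intrinsics'];v,u=np.mgrid[:420,:560];x=(u-K[0,2])/K[0,0];y=(v-K[1,2])/K[1,1];r=np.hypot(x,y)+1e-9
    return np.stack([np.sin(r)*x/r,-np.sin(r)*y/r,-np.cos(r)],-1)
def wcloud(c):
    d=rays(c);z=c['z_map'];p=d*(z/np.maximum(-d[...,2],.05))[...,None];T=c['world_from_camera'];P=p@T[:3,:3].T+T[:3,3];P[z==0]=np.nan;return P
def onplane(c,z):
    T=c['world_from_camera'];D=rays(c)@T[:3,:3].T;o=T[:3,3];return o+D*((z-o[2])/D[...,2])[...,None]
def rect(q):
    r=cv2.minAreaRect((q[:,:2]*1000).astype(np.float32));return [np.round(x,1) for x in r]
def tool(s=None):
    from scipy.spatial.transform import Rotation as R
    s=s or arm.get_state();return np.array(s['ee_pos']),R.from_quat(s['eef_rot']).as_matrix()
E
python3 - <<'E'
from h import *
c=dict(np.load('pics/w1.npz'));P=wcloud(c);I=c['pixels'].astype(int)
print('table z',np.nanmedian(P[260:300,230:280,2]))
near=np.hypot(P[...,0]-.452,P[...,1]+.3)<.04
blk=near&(I.max(-1)<75)|(near&(P[...,2]>.012))
for lo,hi in((.035,.06),(.012,.03)):
    m=near&(P[...,2]>lo)&(P[...,2]<hi);q=P[m];print(lo,m.sum(),np.median(q,0).round(4),rect(q))
w=near&(P[...,2]>.03)&(I.min(-1)>120);print('white px',w.sum());q=onplane(c,.043)[w]
print(q.mean(0),cv2.fitLine(q[:,:2].astype(np.float32),cv2.DIST_L2,0,.01,.01).ravel(),q.min(0),q.max(0))
E
```

```text
table z -0.0009174081272639856
0.035 534 [ 0.4567 -0.3031  0.0418] [array([ 458.5, -302.9]), array([14.4, 43.1]), np.float64(69.8)]
0.012 721 [ 0.4548 -0.3091  0.021 ] [array([ 456.2, -303.3]), array([43.7, 41.6]), np.float64(78.0)]
white px 59
[ 0.51506055 -0.29256082  0.043     ] [ 0.97826093  0.2073777   0.51506054 -0.29256082] [ 0.45798898 -0.38340577  0.043     ] [ 0.92771219 -0.14640313  0.043     ]
```

Request:
send_rows --rows '[[[-2.7,3.1,0,0,8.5],[-5.4,6.2,0,0,8.5],[-8.1,9.3,0,0,8.5],[-10.8,12.4,0,0,8.5],[-13.5,15.5,0,0,8.5]]]'

```text
time: 1.4
ee_pos: [0.5317, -0.1076, 0.2421]
eef_rot: [-0.169, 0.986, 0.0, -0.0]
contact_force: [0.6, -1.6, -0.5]
gripper_width: 0.994
gripper_force: 0.0
```

Request:
send_rows --rows '[[[-2.7,3.1,0,0,8.5],[-5.4,6.2,0,0,8.5],[-8.1,9.3,0,0,8.5],[-10.8,12.4,0,0,8.5],[-13.5,15.5,0,0,8.5]]]'

```text
time: 1.82
ee_pos: [0.6075, 0.0835, 0.242]
eef_rot: [-0.169, 0.986, -0.0, -0.0]
contact_force: [-0.0, -0.2, 0.6]
gripper_width: 0.994
gripper_force: 0.0
```

```bash
python3 - <<'E'
from h import *
arm.camera('side') # settle
c=shot('wrist','w2');P=wcloud(c);I=c['pixels'].astype(int)
s=arm.get_state();print(s['ee_pos'],s['eef_rot'],s['time'],s['qpos'])
np.save('pics/P2.npy',P)
cv2.imwrite('pics/w2b.png',cv2.resize(c['pixels'][60:360,:,::-1],(800,428),interpolation=cv2.INTER_CUBIC))
cv2.imwrite('pics/w2b.png',cv2.resize(c['pixels'][:,:,::-1],(800,600),interpolation=cv2.INTER_CUBIC))
E
```

```text
[0.60890948 0.08645169 0.24083584] [-1.71288536e-01  9.85220874e-01  1.58587450e-04 -2.06172981e-04] 1.9167 [ 4.03687393e-01  3.68947242e-01 -1.98297593e-02 -4.35806414e-04
 -1.18234791e+00 -1.63004381e+00]
```

View pics/w2b.png

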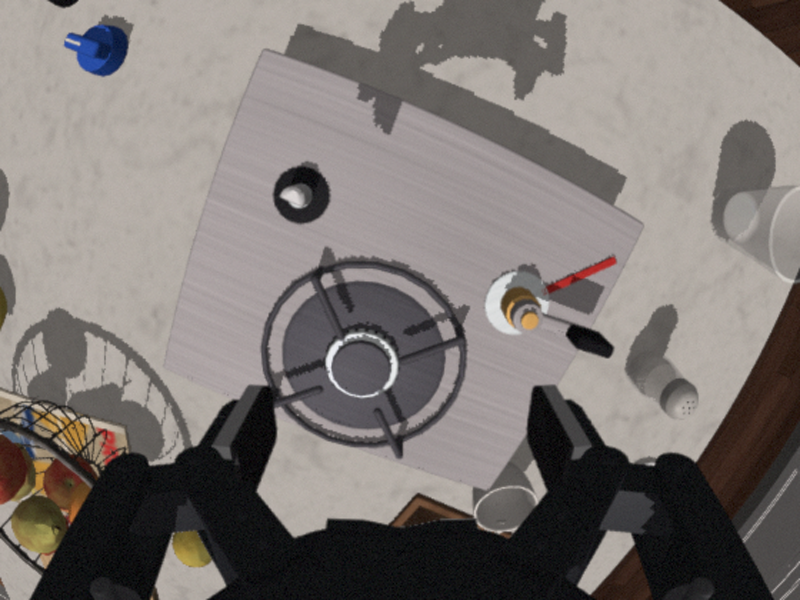

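The view shows the spindle at (297,195), the lever post at (525,315) with the fin at (590,340), and the red strip from (548,290) to (615,260).

```bash
cat > m2.py <<'E'
from h import *
c=dict(np.load('pics/w2.npz'));P=wcloud(c);I=c['pixels'].astype(int);v,u=np.mgrid[:420,:560]
d=(abs(P[...,2]-.06)<.006)&(u>100)&(u<460)&(v<340)
d=cv2.morphologyEx(d.astype(np.uint8),cv2.MORPH_OPEN,np.ones((3,3)));k,l,st,_=cv2.connectedComponentsWithStats(d);i=1+st[1:,4].argmax()
print('deck',rect(P[l==i]),np.nanmedian(P[l==i][:,2]))
fl=lambda q:cv2.fitLine((q[:,:2]*1000).astype(np.float32),cv2.DIST_L2,0,.01,.01).ravel().round(3)
box=lambda a,b,x,y:(u>a/1.4286)&(u<x/1.4286)&(v>b/1.4286)&(v<y/1.4286)
m=box(530,240,640,310)&(I[...,0]>120)&(I[...,1]<80);q=onplane(c,.062)[m];print('red',m.sum(),fl(q),rect(q))
m=box(480,270,560,340)&(P[...,2]>.1);print('posttop',m.sum(),np.median(P[m],0).round(4) if m.any() else '')
m=box(480,270,560,340)&(P[...,2]>.07);print('post',m.sum(),rect(P[m]),np.max(P[m],0))
m=box(560,300,630,370)&(P[...,2]>.104)&(P[...,2]<.12);print('fin',m.sum(),rect(P[m]),np.median(P[m],0),fl(P[m]))
m=box(560,300,630,370)&(P[...,2]>.083)&(P[...,2]<.12);print('finall',m.sum(),rect(P[m]))
m=box(265,160,335,225)&(P[...,2]>.084);q=P[m];print('spin',m.sum(),rect(q),np.median(q,0))
m=box(265,160,335,225)&(I.max(-1)<60);q=onplane(c,.062)[m];print('ring',rect(q))
z=I[115:157,190:232].astype(np.uint8)[:,:,::-1];cv2.imwrite('pics/sp.png',cv2.resize(z,(588,588),interpolation=cv2.INTER_NEAREST))
E
python3 m2.py
```

```text
deck [array([635. ,  89.3]), array([302. , 262.4]), np.float64(86.0)] 0.059389036820633095
red 210 [  0.694  -0.72  566.397 216.345] [array([567.2, 216.2]), array([ 6.5, 50.5]), np.float64(43.9)]
posttop 0 
post 780 [array([603.5, 181.7]), array([24.3, 37.9]), np.float64(16.8)] [0.61835501 0.20332868 0.09905656]
fin 306 [array([604.6, 222. ]), array([10.5, 30.2]), np.float64(4.8)] [0.60403237 0.2196776  0.11048248] [ 4.20000e-02 -9.99000e-01  6.04165e+02  2.20157e+02]
finall 551 [array([605. , 218.5]), array([11.1, 37.6]), np.float64(0.8)]
spin 178 [array([581.6,   7.6]), array([15.5, 10.4]), np.float64(87.9)] [0.58178102 0.00826342 0.08875998]
ring [array([584.1,   7.9]), array([37.2, 37.7]), np.float64(44.9)]
```

View pics/sp.png

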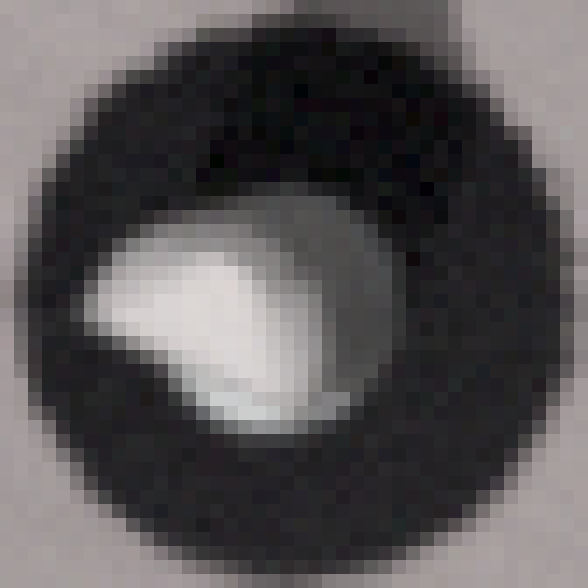

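Request:
send_rows --rows '[[[-0.9,2.6,0,-7,5],[-1.7,5.2,0,-14,5],[-2.5,7.8,0,-21,5],[-3.3,10.4,0,-28,5],[-4.1,12.9,0,-35,5]]]'

```text
time: 2.33
ee_pos: [0.6028, 0.2176, 0.2418]
eef_rot: [-0.46, 0.888, 0.0, -0.001]
contact_force: [-0.4, 0.6, 0.1]
gripper_width: 0.586
gripper_force: 0.0
```

Request:
send_rows --rows '[[[0,0,1,-7,5],[0,0,2,-14,5],[0,0,3,-21,5],[0,0,4,-28,5],[0,0,5,-35,5]]]'

```text
time: 2.75
ee_pos: [0.6029, 0.2163, 0.1913]
eef_rot: [-0.706, 0.709, 0.0, -0.001]
contact_force: [-0.1, 0.3, 0.7]
gripper_width: 0.585
gripper_force: 0.0
```

Request:
send_rows --rows '[[[0,0,0,-2.5,4],[0,0,0,-2.5,4]]]'

```text
time: 2.92
ee_pos: [0.6026, 0.2161, 0.1909]
eef_rot: [0.719, -0.695, -0.0, 0.001]
contact_force: [0.9, -0.1, 0.2]
gripper_width: 0.469
gripper_force: 0.0
```

```bash
cat > go.py <<'E'
import sys
from h import *
# target x y z(m) tool-y angle(deg): prints shift in tool axes (cm) and turn
p,R=tool();x,y,z,a=map(float,sys.argv[1:5]);d=R.T@(np.array([x,y,z])-p)*100
ya=np.degrees(np.arctan2(R[1,1],R[0,1]));t=-(a-ya);t=(t+90)%180-90
s=arm.get_state();print('shift',d.round(2),'turn',round(t,1),'at',p.round(4),'yang',round(ya,1),'tilt',R[:,2].round(3),'t',s['time'],'q6',round(s['qpos'][5],2),'F',np.round(s['contact_force'],1),'M',np.round(s['ft_torque'],2),'w',round(s['gripper_width']*8.54,2))
E
python3 go.py .6044 .2222 .097 182
```

```text
shift [-0.62 -0.22  9.39] turn -0.1 at [0.6026 0.2161 0.1909] yang -178.1 tilt [-0.003 -0.001 -1.   ] t 2.9167 q6 -0.56 F [ 0.9 -0.1  0.2] M [ 0.03  0.02 -0.1 ] w 4.0
```

Request:
send_rows --rows '[[[-0.6,-0.2,2.5,0,4],[-0.6,-0.2,5,0,4],[-0.6,-0.2,7.5,0,4],[-0.6,-0.2,9.4,0,4],[-0.6,-0.2,9.4,0,4]]]'

```text
time: 3.33
ee_pos: [0.6024, 0.2212, 0.0937]
eef_rot: [0.718, -0.696, -0.002, 0.004]
contact_force: [-1.2, 0.7, -1.0]
gripper_width: 0.473
gripper_force: 0.0
```

Request:
send_rows --rows '[[[0,0,0,0,0.5],[0,0,0,0,0.5],[0,0,0,0,0.5],[0,0,0,0,0.5],[0,0,0,0,0.5]]]' --force 30

```text
time: 3.75
ee_pos: [0.6048, 0.2234, 0.1001]
eef_rot: [0.719, -0.695, -0.0, -0.001]
contact_force: [-6.2, 2.1, 4.7]
gripper_width: 0.113
gripper_force: 29.8
```

```bash
python3 go.py .6044 .2222 .097 182; python3 - <<'E'
import numpy as np
from h import *
p,R=tool(); ax=np.array([.606,.1765]);r=p[:2]-ax
print('ang',np.degrees(np.arctan2(r[1],r[0])),np.hypot(*r))
for k in range(1,10):
    t=np.radians(min(k*5,42.3));c,s=np.cos(t),np.sin(t);d=np.array([[c,-s],[s,c]])@r-r
    print((R.T@np.r_[d,0]*100).round(2),-np.degrees(t).round(1))
E
```

```text
shift [0.12 0.04 0.31] turn -0.1 at [0.6048 0.2234 0.1001] yang -178.1 tilt [ 0.001  0.001 -1.   ] t 3.75 q6 -0.57 F [-6.2  2.1  4.7] M [ 0.46  1.47 -0.31] w 0.97
ang 91.51035111750514 0.04688953204469505
[ 0.02  0.41 -0.  ] -5.0
[ 0.07  0.81 -0.  ] -10.0
[ 0.15  1.21 -0.  ] -15.0
[ 0.27  1.61 -0.  ] -20.0
[ 0.43  1.98 -0.  ] -25.0
[ 0.61  2.35 -0.  ] -30.0
[ 0.83  2.69 -0.  ] -35.0
[ 1.08  3.02 -0.  ] -40.0
[ 1.2   3.16 -0.  ] -42.3
```

Request:
send_rows --rows '[[[0,0.4,0,-5,0.5],[0.1,0.8,0,-10,0.5],[0.15,1.2,0,-15,0.5],[0.3,1.6,0,-20,0.5],[0.4,2,0,-25,0.5]]]'

```text
time: 4.17
ee_pos: [0.5848, 0.2187, 0.1001]
eef_rot: [0.853, -0.522, 0.0, -0.001]
contact_force: [-4.1, -0.8, 4.9]
gripper_width: 0.111
gripper_force: 31.1
```

```bash
python3 - <<'E'
from h import *
p,R=tool(); ax=np.array([.606,.1765]);r=p[:2]-ax;ya=np.degrees(np.arctan2(R[1,1],R[0,1]));s=arm.get_state()
a=np.degrees(np.arctan2(r[1],r[0]));print('ang',a,np.hypot(*r),'finger ang',ya-90,s['contact_force'],s['ft_torque'])
for k in (1,2,3,4):
    t=np.radians(min(k*5,134.2-a));c,s=np.cos(t),np.sin(t);d=np.array([[c,-s],[s,c]])@r-r
    print((R.T@np.r_[d,0]*100).round(2),-np.degrees(t).round(1))
E
```

```text
ang 116.66992910069898 0.0471721341756177 finger ang -242.87774693289117 [-4.09478076 -0.80277328  4.92639291] [-0.11799164  1.10331128 -0.34275497]
[ 0.01  0.41 -0.  ] -5.0
[ 0.07  0.82 -0.  ] -10.0
[ 0.15  1.22 -0.  ] -15.0
[ 0.21  1.42 -0.  ] -17.5
```

Request:
send_rows --rows '[[[0,0.4,0,-5,0.5],[0.1,0.8,0,-10,0.5],[0.15,1.2,0,-15,0.5],[0.2,1.4,0,-17.3,0.5],[0.2,1.4,0,-17.3,0.5]]]'

```text
time: 4.58
ee_pos: [0.5728, 0.2102, 0.1001]
eef_rot: [0.922, -0.388, -0.0, -0.0]
contact_force: [-6.1, 0.8, 6.2]
gripper_width: 0.109
gripper_force: 29.1
```

```bash
python3 - <<'E'
from h import *
p,R=tool(); ax=np.array([.606,.1765]);r=p[:2]-ax;ya=np.degrees(np.arctan2(R[1,1],R[0,1]));s=arm.get_state()
print('ang',np.degrees(np.arctan2(r[1],r[0])),np.hypot(*r),'finger ang',ya-90+360,s['contact_force'],s['ft_torque'])
c=shot('wrist','w3');I=c['pixels'].astype(int);q=onplane(c,.062);P=wcloud(c)
m=(I[...,0]>110)&(I[...,1]<60)&(I[...,2]<60)&(np.hypot(q[...,0]-.573,q[...,1]-.209)<.06);print(m.sum(),rect(q[m]) if m.any() else '')
E
```

```text
ang 134.53144730849175 0.047311549827656854 finger ang 134.29607924875467 [-6.14269907  0.82493908  6.15803891] [ 0.38189347  1.88901168 -0.06406916]
0
```

Request:
send_rows --rows '[[[0,0,0,0,4],[0,0,0,0,4],[0,0,-4,0,4],[0,0,-8,0,4],[0,0,-11,0,4]]]'

```text
time: 5.05
ee_pos: [0.5751, 0.2103, 0.2116]
eef_rot: [0.921, -0.389, 0.002, -0.001]
contact_force: [0.8, 0.9, -0.4]
gripper_width: 0.467
gripper_force: 0.0
```

```bash
python3 - <<'E'
from h import *
arm.camera('scene')
c=shot('wrist','w4')
p,R=tool();print(p,c['world_from_camera'].round(3))
I=c['pixels'].astype(int);q=onplane(c,.062);P=wcloud(c)
fl=lambda q:cv2.fitLine((q[:,:2]*1000).astype(np.float32),cv2.DIST_L2,0,.01,.01).ravel().round(3)
near=lambda P,x,y,r:np.hypot(P[...,0]-x,P[...,1]-y)<r
m=(I[...,0]>110)&(I[...,1]<70)&(I[...,2]<70)&near(q,.573,.209,.06);print('red',m.sum(),rect(q[m]),fl(q[m]))
m=near(P,.573,.209,.03)&(P[...,2]>.104)&(P[...,2]<.118);print('fin',m.sum(),rect(P[m]),fl(P[m]))
m=near(P,.584,.008,.015)&(P[...,2]>.086)&(P[...,2]<.095);print('spin',m.sum(),rect(P[m]),np.median(P[m],0))
vv,uu=np.where(m);v0,u0=int(vv.mean()),int(uu.mean());print(u0,v0)
z=c['pixels'][:,:,::-1];a=cv2.resize(z,(560,420));b=cv2.resize(z[max(v0-20,0):v0+20,u0-20:u0+20],(240,240),interpolation=cv2.INTER_CUBIC)
o=np.zeros((420,800,3),np.uint8);o[:,:560]=a;o[:240,560:]=b;cv2.imwrite('pics/w4b.png',o)
E
```

```text
[0.57753511 0.21160898 0.21568049] [[-0.716  0.667  0.205  0.634]
 [-0.698 -0.678 -0.23   0.154]
 [-0.015 -0.307  0.951  0.35 ]
 [ 0.     0.     0.     1.   ]]
red 10 [array([550. , 234.1]), array([3.8, 1. ]), np.float64(44.5)] [  0.713   0.702 550.045 234.142]
fin 472 [array([575. , 209.5]), array([ 9.5, 29.5]), np.float64(44.5)] [  0.698  -0.716 575.841 208.814]
spin 150 [array([581.6,   8.5]), array([16.4, 10.1]), np.float64(86.5)] [0.58273605 0.00941185 0.08908312]
446 41
```

View pics/w4b.png

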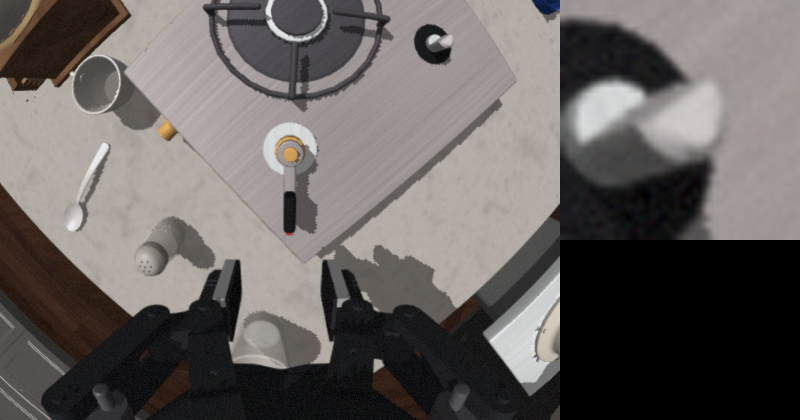

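The red strip end at (289,234) pokes out centred under the fin tip, so the lever is aligned (fin 134°, strip 134°). The spindle is at (440,42). On the way to the knob I take a closer look at the spindle.

Request:
send_rows --rows '[[[1.9,3.3,0,-5,5],[3.8,6.6,0,-10,5],[5.7,9.9,1,-15,5],[7.6,13.2,3,-20,5],[9.5,16.5,5,-25.7,5]]]'

```text
time: 5.57
ee_pos: [0.5225, 0.0279, 0.1598]
eef_rot: [0.985, -0.172, 0.002, -0.001]
contact_force: [1.3, -1.0, -0.3]
gripper_width: 0.59
gripper_force: 0.0
```

```bash
python3 - <<'E'
from h import *
from scipy.optimize import minimize
arm.camera('scene')
c=shot('wrist','w5');P=wcloud(c)
near=lambda P,x,y,r:np.hypot(P[...,0]-x,P[...,1]-y)<r
m=near(P,.584,.008,.018)&(P[...,2]>.084)&(P[...,2]<.096);q=P[m];print('z',np.percentile(q[:,2],[5,50,95]))
m=near(P,.584,.008,.018)&(P[...,2]>.0865)&(P[...,2]<.096);print('spin',m.sum(),rect(P[m]),np.median(P[m],0))
vv,uu=np.where(m);v0,u0=int(vv.mean()),int(uu.mean());print(u0,v0)
dk=near(P,.584,.008,.05)&(abs(P[...,2]-.06)<.004);print('deckz',np.median(P[dk][:,2]))
I=c['pixels'].astype(int);g=onplane(c,.062);rg=(I.max(-1)<60)&near(g,.584,.008,.026);print('ring',rect(g[rg]),cv2.minEnclosingCircle((g[rg][:,:2]*1000).astype(np.float32)))
z=c['pixels'][:,:,::-1];b=cv2.resize(z[max(v0-30,0):v0+30,max(u0-30,0):u0+30],(420,420),interpolation=cv2.INTER_CUBIC)
o=np.zeros((420,780,3),np.uint8);o[:270,:360]=cv2.resize(z,(360,270));o[:,360:]=b;cv2.imwrite('pics/w5b.png',o);print(c['world_from_camera'].round(3))
E
python3 go.py .4575 -.303 .1 249.8
```

```text
z [0.08694576 0.08894364 0.09027233]
spin 350 [array([582. ,   7.9]), array([15.5,  9.8]), np.float64(84.2)] [0.58291578 0.00786094 0.08897566]
267 128
deckz 0.05940231606634308
ring [array([584.3,   7.6]), array([38.2, 38. ]), np.float64(69.6)] ((584.3927001953125, 7.574258804321289), 19.47041893005371)
[[-0.341  0.889  0.305  0.595]
 [-0.94  -0.324 -0.105 -0.004]
 [ 0.006 -0.322  0.947  0.285]
 [ 0.     0.     0.     1.   ]]
shift [ 5.73 32.82  5.73] turn -0.1 at [0.5181 0.0248 0.1563] yang -110.3 tilt [-0.008 -0.002 -1.   ] t 5.6667 q6 0.86 F [-1.  -0.3  0.2] M [-0.01  0.06  0.01] w 5.01
```

View pics/w5b.png

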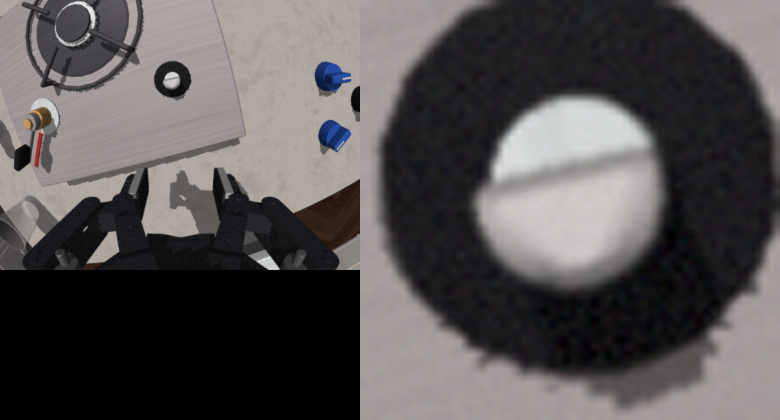

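The close view of the spindle shows the D-shaped top, with the flat edge running from (485,190) to (660,150) in the crop and facing up in the image, which is roughly world +x.

```bash
python3 - <<'E'
from h import *
c=dict(np.load('pics/w5.npz'));g=c['pixels'].astype(float).mean(-1)
ds=[]
for zz in (.088,.089,.09):
    Q=onplane(c,zz);pts=[]
    for u in range(258,278):
        v=np.arange(117,128);vm=round(125.1-(u-254.9)*.228);w=np.arange(vm-3,vm+4);col=g[w,u];k=max(min(col.argmin(),5),1)
        a,b,d=col[k-1:k+2];s=w[k]+.5*(a-d)/(a-2*b+d+1e-9);f=int(np.floor(s));t=s-f
        pts.append(Q[f,u]*(1-t)+Q[f+1,u]*t)
    p=np.array(pts)[:,:2]*1000
    l=cv2.fitLine(p.astype(np.float32),cv2.DIST_HUBER,0,.01,.01).ravel();print(zz,l.round(3),'normal deg',np.degrees(np.arctan2(l[1],l[0])) )
Pc=wcloud(c);m=(np.hypot(Pc[...,0]-.584,Pc[...,1]-.008)<.018)&(Pc[...,2]>.0865)&(Pc[...,2]<.096);q=Pc[m][:,:2]*1000
# flat fit: for each angle, D model residual by extent along normal sharpest
for a in range(-14,8,2):
    n=np.array([np.cos(np.radians(a)),np.sin(np.radians(a))]);e=q@n;print(a,round(np.percentile(e,99)-np.percentile(e,1),2),round((e.max()-np.percentile(e,90)),2),end=' | ')
E
```

```text
0.088 [1.2400e-01 9.9200e-01 5.8686e+02 7.8530e+00] normal deg 82.87876
0.089 [1.24000e-01 9.92000e-01 5.86899e+02 7.79300e+00] normal deg 82.88038
0.09 [1.24000e-01 9.92000e-01 5.86938e+02 7.73300e+00] normal deg 82.88198
-14 10.15 1.42 | -12 9.92 1.32 | -10 9.71 1.11 | -8 9.59 1.0 | -6 9.58 0.82 | -4 9.6 1.03 | -2 9.65 1.27 | 0 9.78 1.54 | 2 9.92 1.73 | 4 10.12 1.89 | 6 10.35 2.13 |
```

Request:
send_rows --rows '[[[0.7,4.1,0,0,5],[1.4,8.2,0,0,5],[2.1,12.3,0,0,5],[2.8,16.4,0,0,5],[3.5,20.4,0,0,5]]]'

```text
time: 6.08
ee_pos: [0.4853, -0.1762, 0.1599]
eef_rot: [0.985, -0.174, 0.001, 0.0]
contact_force: [-0.2, 0.6, -0.1]
gripper_width: 0.587
gripper_force: 0.0
```

```bash
cat > kn.py <<'E'
from h import *
import sys
c=shot('wrist',sys.argv[1]);P=wcloud(c);I=c['pixels'].astype(int);x,y=.4575,-.303
near=np.hypot(P[...,0]-x,P[...,1]-y)<.035
for lo,hi in((.036,.05),(.012,.03)):
    m=near&(P[...,2]>lo)&(P[...,2]<hi);q=P[m];print(lo,m.sum(),np.median(q,0).round(4),rect(q),cv2.fitLine((q[:,:2]*1000).astype(np.float32),cv2.DIST_L2,0,.01,.01).ravel().round(3))
m=near&(P[...,2]>.036)&(P[...,2]<.05);w=m&(I.min(-1)>110);g=onplane(c,.043)
if w.sum()>3: q=g[w];print('white',w.sum(),q.mean(0),cv2.fitLine((q[:,:2]*1000).astype(np.float32),cv2.DIST_L2,0,.01,.01).ravel().round(3))
E
python3 kn.py w6; python3 go.py .4575 -.303 .1 249.8
```

```text
0.036 747 [ 0.4602 -0.301   0.0419] [array([ 459.1, -302.1]), array([14.7, 42. ]), np.float64(69.3)] [ 9.37000e-01 -3.50000e-01  4.59871e+02 -3.01000e+02]
0.012 966 [ 0.465  -0.2918  0.0212] [array([ 461.4, -301.5]), array([39.6, 43.7]), np.float64(1.9)] [   0.833   -0.554  464.303 -293.634]
white 71 [ 0.46668681 -0.30543726  0.043     ] [ 9.63000e-01 -2.70000e-01  4.66687e+02 -3.05437e+02]
shift [ 1.78 12.31  5.99] turn -0.2 at [ 0.4837 -0.1813  0.1597] yang -110.4 tilt [ 0.    -0.002 -1.   ] t 6.1333 q6 1.26 F [ 1.  -3.3  0.4] M [-0.31 -0.08  0.01] w 4.97
```

Request:
send_rows --rows '[[[0.4,3,1.5,0,4],[0.8,6,3,0,4],[1.3,9,4.5,0,4],[1.6,12.2,6,0,4],[1.6,12.2,6,0,4]]]'

```text
time: 6.55
ee_pos: [0.4559, -0.2977, 0.0964]
eef_rot: [0.984, -0.177, -0.002, -0.0]
contact_force: [-0.7, 0.5, -0.6]
gripper_width: 0.463
gripper_force: 0.0
```

```bash
python3 go.py .4588 -.3024 .035 249.4
```

```text
shift [0.46 0.33 6.14] turn 0.2 at [ 0.4559 -0.2977  0.0964] yang -110.4 tilt [-0.004  0.001 -1.   ] t 6.55 q6 1.5 F [-0.7  0.5 -0.6] M [0.01 0.02 0.04] w 3.95
```

Request:
send_rows --rows '[[[0,0,1.5,0,4],[0,0,3,0,4],[0,0,3,0,4],[0,0,3,0,4],[0,0,3,0,4]]]'

```text
time: 6.97
ee_pos: [0.4592, -0.2945, 0.0704]
eef_rot: [0.985, -0.174, 0.001, 0.0]
contact_force: [-0.2, -0.6, 0.5]
gripper_width: 0.473
gripper_force: 0.0
```

```bash
python3 go.py .4588 -.3024 .035 249.4; python3 -c "from bench import arm; arm.camera('scene')"; python3 go.py .4588 -.3024 .035 249.4
```

```text
shift [0.23 0.76 3.54] turn 0.6 at [ 0.4592 -0.2945  0.0704] yang -110.0 tilt [ 0.002 -0.001 -1.   ] t 6.9667 q6 1.49 F [-0.2 -0.6  0.5] M [ 0.   -0.04 -0.01] w 4.04
shift [0.22 0.76 3.56] turn 0.6 at [ 0.4593 -0.2945  0.0706] yang -110.0 tilt [ 0.002 -0.001 -1.   ] t 7.0167 q6 1.49 F [0.7 0.5 0.3] M [ 0.02 -0.    0.04] w 3.99
```

```bash
python3 kn.py w7
```

```text
0.036 1751 [ 0.4612 -0.303   0.042 ] [array([ 458.8, -302.3]), array([14.1, 42.4]), np.float64(69.9)] [ 9.36000e-01 -3.51000e-01  4.60796e+02 -3.02884e+02]
0.012 2488 [ 0.4639 -0.3035  0.0211] [array([ 460.1, -302.8]), array([44.3, 41.8]), np.float64(72.1)] [ 3.09000e-01  9.51000e-01  4.63391e+02 -3.02947e+02]
white 187 [ 0.46613989 -0.30487332  0.043     ] [ 9.10000e-01 -4.16000e-01  4.66140e+02 -3.04873e+02]
```

Request:
send_rows --rows '[[[0.2,0.75,0,0.6,4],[0.2,0.75,1.5,0.6,4],[0.2,0.75,3,0.6,4],[0.2,0.75,3.5,0.6,4],[0.2,0.75,3.5,0.6,4]]]'

```text
time: 7.48
ee_pos: [0.4568, -0.3022, 0.0337]
eef_rot: [0.984, -0.18, -0.001, -0.0]
contact_force: [-0.1, -0.6, -0.0]
gripper_width: 0.471
gripper_force: 0.0
```

```bash
python3 -c "from bench import arm; arm.camera('scene')"; python3 go.py .4588 -.3023 .035 249.5
```

```text
shift [ 0.12 -0.06 -0.05] turn -0.2 at [ 0.4574 -0.3024  0.0345] yang -110.7 tilt [-0.001 -0.    -1.   ] t 7.5333 q6 1.5 F [-0.4 -0.5 -0.3] M [-0.02 -0.03  0.02] w 3.98
```

Settled on the knob. Now close on it.

Request:
send_rows --rows '[[[0.1,0,0,0,0.8],[0.1,0,0,0,0.8],[0.1,0,0,0,0.8],[0.1,0,0,0,0.8],[0.1,0,0,0,0.8]]]' --force 60

```text
time: 7.95
ee_pos: [0.4593, -0.3029, 0.0356]
eef_rot: [0.984, -0.179, 0.001, 0.0]
contact_force: [-0.8, -0.4, 4.2]
gripper_width: 0.146
gripper_force: 60.1
```

Request:
send_rows --rows '[[[0,0,0,0,0.8],[0,0,-3,0,0.8],[0,0,-6,0,0.8],[0,0,-9,0,0.8],[0,0,-12,0,0.8]]]'

```text
time: 8.37
ee_pos: [0.4575, -0.3021, 0.1552]
eef_rot: [0.984, -0.18, -0.001, -0.0]
contact_force: [0.7, 0.5, -0.7]
gripper_width: 0.146
gripper_force: 59.4
```

```bash
python3 -c "from bench import arm; arm.camera('scene')";python3 go.py .5844 .0077 .140 263.3
```

```text
shift [  0.55 -33.51   2.16] turn -13.9 at [ 0.4611 -0.3039  0.162 ] yang -110.6 tilt [ 0.009 -0.005 -1.   ] t 8.4167 q6 1.5 F [1.4 0.3 4.3] M [-0.08 -0.25  0.01] w 1.25
```

Request:
send_rows --rows '[[[0.1,-4,0,0,0.8],[0.2,-8,0,0,0.8],[0.3,-12,0,0,0.8],[0.3,-16,0,0,0.8],[0.3,-20,0,0,0.8]]]'

```text
time: 8.83
ee_pos: [0.5315, -0.1146, 0.154]
eef_rot: [0.984, -0.18, -0.001, -0.0]
contact_force: [0.7, -0.2, -0.9]
gripper_width: 0.146
gripper_force: 59.4
```

Request:
send_rows --rows '[[[0.1,-4,0,-4,0.8],[0.2,-8,0,-8,0.8],[0.2,-12,0,-12,0.8],[0.3,-13.5,0.5,-13.9,0.8],[0.3,-13.5,1.0,-13.9,0.8]]]'

```text
time: 9.25
ee_pos: [0.5835, 0.0121, 0.1437]
eef_rot: [0.998, -0.057, 0.0, -0.0]
contact_force: [-0.2, 0.3, -1.0]
gripper_width: 0.146
gripper_force: 59.4
```

Request:
send_rows --rows '[[[0,0,0,0,0.8],[0,0,0,0,0.8],[0,0,0,0,0.8]]]'

```text
time: 9.5
ee_pos: [0.5817, 0.0075, 0.1443]
eef_rot: [0.998, -0.06, -0.001, 0.0]
contact_force: [-0.1, -0.4, -0.7]
gripper_width: 0.151
gripper_force: 59.4
```

```bash
python3 go.py .5844 .0077 .140 263.3; python3 - <<'E'
from h import *
c=shot('wrist','w8');P=wcloud(c);p,R=tool();L=(P-p)@R*1000   # tool coords mm
for lo,hi in((-12,-4),(0,20)):
    m=(abs(L[...,0])<32)&(abs(L[...,1])<(9 if lo<0 else 30))&(L[...,2]>lo)&(L[...,2]<hi);q=L[m]
    print(lo,m.sum(),np.median(q,0).round(1),q.min(0).round(1),q.max(0).round(1))
    if lo==0:
        for a in np.arange(10,26,2): k=q[(q[:,2]>a-1)&(q[:,2]<a+1)]; print(a,len(k),k.min(0).round(1) if len(k) else '',k.max(0).round(1) if len(k) else '')
cv2.imwrite('pics/w8b.png',cv2.resize(c['pixels'][120:420,80:480,::-1],(800,600),interpolation=cv2.INTER_CUBIC))
E
```

```text
shift [ 0.27 -0.05  0.43] turn -0.2 at [0.5817 0.0075 0.1443] yang -96.9 tilt [-0.001 -0.    -1.   ] t 9.5 q6 1.16 F [-0.1 -0.4 -0.7] M [ 0.02 -0.02  0.01] w 1.29
-12 2261 [ 3.1 -0.6 -6.2] [-21.   -8.9 -12. ] [20.6  9.  -4. ]
0 1894 [12.8 -0.1 14.6] [  0.5 -22.5   0. ] [21.2 21.5 20. ]
10 66 [ 10.3 -12.1   9. ] [20.7 10.6 11. ]
12 33 [ 8.3 -7.8 11. ] [20.3 13.3 12.9]
14 534 [  1.3 -20.8  13. ] [20.4 20.4 15. ]
16 457 [  1.  -21.5  15. ] [20.6 21.1 17. ]
18 181 [  0.5 -21.8  17. ] [21.2 21.4 19. ]
20 75 [  0.7 -22.5  19. ] [20.8 21.5 20. ]
22 0  
24 0
```

View pics/w8b.png

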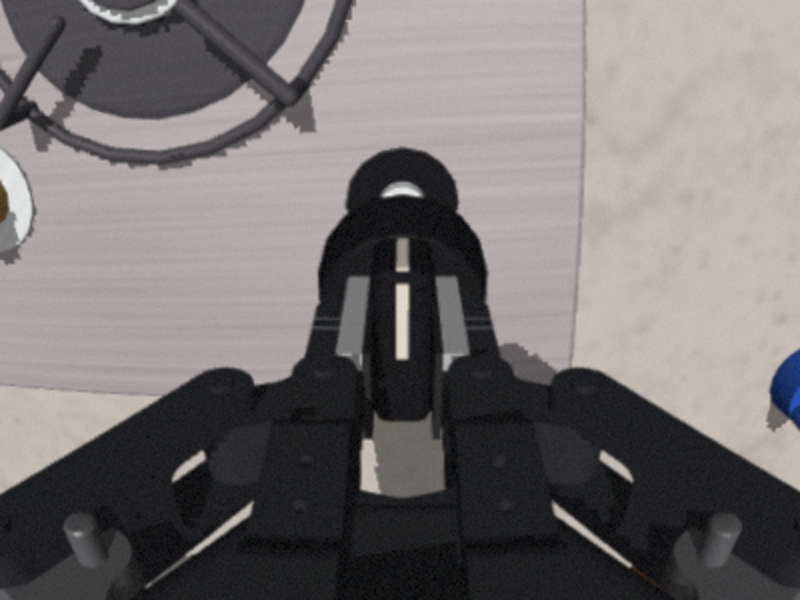

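The view shows the knob held square, with its white line pointing up in the image toward the spindle flat. The spindle top peeks out ahead at (402,188), about 3 mm forward, so I correct by that and descend.

Request:
send_rows --rows '[[[0.3,0,0,-0.2,0.8],[0.3,0,0.5,-0.2,0.8],[0.3,0,1.2,-0.2,0.8],[0.3,0,1.2,-0.2,0.8],[0.3,0,1.2,-0.2,0.8]]]'

```text
time: 9.97
ee_pos: [0.5848, 0.0081, 0.1317]
eef_rot: [0.998, -0.058, -0.001, 0.0]
contact_force: [0.5, -0.1, -0.3]
gripper_width: 0.146
gripper_force: 59.4
```

```bash
python3 go.py .5846 .0074 .1225 263.3
```

```text
shift [-0.01  0.07  0.92] turn 0.1 at [0.5848 0.0081 0.1317] yang -96.6 tilt [-0.002 -0.    -1.   ] t 9.9667 q6 1.16 F [ 0.5 -0.1 -0.3] M [ 0.1   0.02 -0.01] w 1.24
```

Request:
send_rows --rows '[[[0,0.05,0.3,0,0.8],[0,0.05,0.6,0,0.8],[0,0.05,0.8,0,0.8],[0,0.05,0.9,0,0.8],[0,0.05,0.9,0,0.8]]]'

```text
time: 10.38
ee_pos: [0.5851, 0.0079, 0.1232]
eef_rot: [0.998, -0.057, -0.0, 0.0]
contact_force: [0.4, 0.1, -1.2]
gripper_width: 0.148
gripper_force: 59.4
```

```bash
python3 go.py .5846 .0074 .1015 263.3
```

```text
shift [-0.04  0.06  2.17] turn 0.1 at [0.5851 0.0079 0.1232] yang -96.6 tilt [-0.001 -0.    -1.   ] t 10.3833 q6 1.17 F [ 0.4  0.1 -1.2] M [-0.04 -0.02  0.04] w 1.26
```

Request:
send_rows --rows '[[[0,0.05,0.2,0,0.8],[0,0.05,0.4,0,0.8],[0,0.05,0.6,0,0.8],[0,0.05,0.7,0,0.8],[0,0.05,0.7,0,0.8]]]'

```text
time: 10.8
ee_pos: [0.585, 0.0074, 0.1162]
eef_rot: [0.998, -0.057, -0.0, 0.0]
contact_force: [-0.8, 1.4, -0.9]
gripper_width: 0.151
gripper_force: 59.4
```

```bash
python3 go.py .5846 .0074 .1015 263.3
```

```text
shift [-0.04  0.01  1.47] turn 0.1 at [0.585  0.0074 0.1162] yang -96.6 tilt [-0.001 -0.    -1.   ] t 10.8 q6 1.17 F [-0.8  1.4 -0.9] M [ 0.01 -0.03 -0.01] w 1.29
```

Underside is now about 10 mm below the spindle top with no axial force, so it is sliding on. I continue to home and press.

Request:
send_rows --rows '[[[0,0,0.2,0,0.8],[0,0,0.4,0,0.8],[0,0,0.6,0,0.8],[0,0,0.8,0,0.8],[0,0,0.8,0,0.8]]]'

```text
time: 11.22
ee_pos: [0.5849, 0.0074, 0.108]
eef_rot: [0.998, -0.058, -0.001, 0.0]
contact_force: [0.5, -0.6, -0.5]
gripper_width: 0.15
gripper_force: 59.4
```

Request:
send_rows --rows '[[[0,0,0.2,0,0.8],[0,0,0.4,0,0.8],[0,0,0.6,0,0.8],[0,0,0.6,0,0.8]]]' --force 80

```text
time: 11.55
ee_pos: [0.5853, 0.0074, 0.1034]
eef_rot: [0.998, -0.057, 0.0, 0.0]
contact_force: [-2.6, 0.6, 7.8]
gripper_width: 0.146
gripper_force: 84.3
```

```bash
python3 go.py .5846 .0074 .1015 263.3
```

```text
shift [-0.07  0.01  0.19] turn 0.1 at [0.5853 0.0074 0.1034] yang -96.6 tilt [ 0. -0. -1.] t 11.55 q6 1.17 F [-2.6  0.6  7.8] M [0.14 0.91 0.02] w 1.24
```

Request:
send_rows --rows '[[[0,0,0.2,0,0.8],[0,0,0.4,0,0.8],[0,0,0.5,0,0.8],[0,0,0.5,0,0.8],[0,0,0.5,0,0.8]]]' --force 80

```text
time: 11.97
ee_pos: [0.5855, 0.0074, 0.1005]
eef_rot: [0.998, -0.057, 0.001, 0.0]
contact_force: [-5.4, 1.7, 14.3]
gripper_width: 0.139
gripper_force: 85.9
```

```bash
python3 go.py .5846 .0074 .1015 263.3
```

```text
shift [-0.08  0.01 -0.1 ] turn 0.2 at [0.5855 0.0074 0.1005] yang -96.5 tilt [ 0.001 -0.001 -1.   ] t 11.9667 q6 1.17 F [-5.4  1.7 14.3] M [ 0.27  1.82 -0.  ] w 1.19
```

```bash
python3 - <<'E'
from h import *
c=shot('wrist','w9');P=wcloud(c);p,R=tool();L=(P-p)@R*1000
m=(abs(L[...,0])<24)&(abs(L[...,1])<6)&(L[...,2]>-14)&(L[...,2]<0);print('bar top z',np.percentile(P[m][:,2],[25,50,75]).round(4),L[m].min(0).round(1),L[m].max(0).round(1))
m=(L[...,0]>14)&(L[...,0]<24)&(abs(L[...,1])>10)&(abs(L[...,1])<20)&(L[...,2]>5)&(L[...,2]<25);print('skirt top z',np.percentile(P[m][:,2],[25,50,75]).round(4))
d=np.hypot(P[...,0]-.585,P[...,1]-.008);m=(d>.03)&(d<.06)&(abs(P[...,2]-.06)<.005);print('deck',np.median(P[m][:,2]))
a=shot('scene','fin');b=shot('side','finb')
cv2.imwrite('pics/finc.png',np.hstack([cv2.resize(a['pixels'][150:300,150:350,::-1],(400,300)),cv2.resize(b['pixels'][130:265,230:410,::-1],(400,300))]))
E
python3 go.py .5846 .0074 .1015 263.3
```

```text
bar top z [0.1064 0.107  0.1074] [-21.2  -6.  -13.9] [21.2  6.  -0. ]
skirt top z [0.0786 0.0823 0.0851]
deck 0.0593097748136969
shift [-0.09  0.01 -0.1 ] turn 0.2 at [0.5855 0.0074 0.1005] yang -96.5 tilt [ 0.001 -0.001 -1.   ] t 12.1167 q6 1.17 F [-6.3  1.4 15.2] M [ 0.3   1.82 -0.03] w 1.18
```

View pics/finc.png

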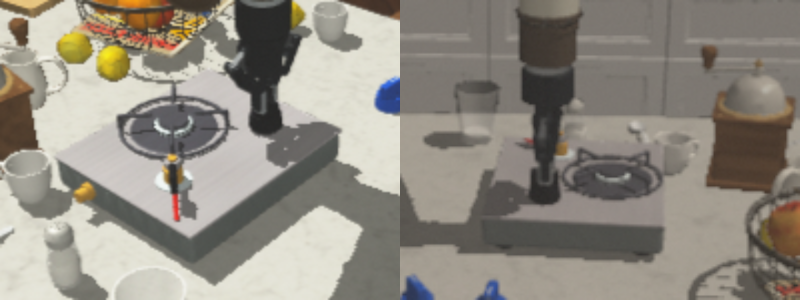

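The final views show the lever lying over the red strip and the knob seated and pressed on the spindle. The bar top is at about 0.107 m, so the spindle is bottomed, with a 15 N push. The cup, salt shaker and tumbler are untouched.

```bash
python3 -c "from bench import arm; print(arm.sign_off())"
```

```text
the job is handed in; nothing more can be done
None
```

The job is handed in: the lever is at the red pointer to within about 1°, and the knob is fully home on the spindle and held pressed to the bottom at about 15 N. The cup, salt shaker and tumbler were left alone, and it took about 12 s of the 48 s.

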